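Mount and lock the tape dispenser on the packing bench

TASK

Put the tape dispenser on its bench mount: slide its dovetail foot, narrow end first, into the tapered way until it wedges tight, then turn the black knob clockwise to its stop so that the latch arm lies across behind the foot. Leave the other things on the table where they are, and let go at the end.

Things in the scene. Friction and masses are not known exactly. Their poses are not given: they have to be found in the camera images.
- dispenser_mid (a point): Loose tape dispenser, grey plastic, 0.6 kg, upright: a roll of brown tape between two upright cheeks, on a metal dovetail foot. This point: its middle, 68 mm above its underside; x along the foot to its narrow end, z up. Cheeks: 44 mm over their outsides (the grasp, across y), reaching 40 mm before and behind this point, 27 to 88 mm above the underside; the roll tops out at 100 mm.
- dispenser: The same dispenser; origin under the middle of its foot. Foot: 120 mm long (60 mm either way along x), 21 mm high, a wedge in plan: underside 66 mm wide at the rear end (-x, where the toothed cutter blade is), 41 mm at the narrow end (+x), 6 deg a side; its sides lean inward by 20 deg, 15 mm narrower at the top. Polished: it slides easily (friction about 0.25).
- way_home (a point): Where the dispenser's middle point comes when its foot is wedged tight in the way of the grey mount: over the middle of the way, 74 mm above the table. x points along the way from its mouth to its narrow end (the direction of sliding), y to the left, z up. The foot is tight when pushed home with about 10 to 15 N; there is no end stop.
- way_mouth (a point): Middle of the way's wide mouth, on top of the mount's plate (168 x 165 mm, 6 mm thick, fixed), 60 mm before way_home; axes as there. Two steel rails, 120 mm long and 16 mm high, undercut to match the foot. The foot goes down between them from above only while 60 mm or more short of home (2.5 mm play a side at 85 mm); then it must slide. Play shrinks by 1 mm a side each 10 mm.
- latch_grip (a point): Black bar knob on a vertical post beside the mouth (74 mm behind way_home, 90 mm to its right). This point is on the post's axis, 76 mm above the table. Bar along x: 56 mm long, 14 mm thick (the grasp), from 62 to 98 mm above the table. Low on the post, 10 to 21 mm above the table, a steel arm 95 mm long points along -x of this frame and turns with the knob.
- latch (a joint): Angle of knob and arm in rad: 0 = arm straight back, away from the way (open), growing clockwise seen from above; at 1.57 the arm lies right across the mouth, its face 7 mm behind the rear of a foot that is home; stop at 1.6. It stays where it is left (friction 0.06 N m); a foot that is not home blocks it.
- tin: Bystander, to be left alone: food tin, 74 mm wide, 105 high. Origin under its middle.
- jar: Bystander, to be left alone: glass jar, 68 mm wide, 95 high. Origin under its middle.
- tea_box: Bystander, to be left alone: paper box, 75 x 150 x 70 mm high. Origin under its middle.
- spare_roll: Bystander, to be left alone: loose roll of brown tape lying flat, 90 mm across, 36 high. Origin under its middle.
- mug: Bystander, to be left alone: white mug, 80 mm wide, 92 high. Origin under its middle.
- milk_carton: Bystander, to be left alone: tall drink carton, 70 x 70 x 198 mm high. Origin under its middle.
Things that resemble listed ones, but are neither listed nor needed, are in the scene too. Leave any blue look-alike of the dispenser alone.

How it is judged:
On the way:
1. the dispenser's foot is wedged fully home in the way, the latch still open (x of dispenser_mid in the frame of way_home between -0.006 and 0.012 m and y of dispenser_mid in the frame of way_home between -0.004 and 0.004 m and z of dispenser_mid in the frame of way_home between -0.004 and 0.004 m and angle between the x axis of dispenser_mid and the x axis of way_home, either way round below 0.05 rad and angle between the z axis of dispenser_mid and the z axis of way_home, either way round below 0.05 rad and value of joint latch below 1.2 rad), for 0.2 s.
At the end, for the whole second after the job is handed in: The dispenser is wedged in the way, its middle no more than 6 mm short of (or 12 mm past) way_home along the way, within 4 mm across and in height, in line with the way within 0.05 rad; the latch stands beyond 1.4 rad; all is at rest and let go; no bystander has moved by more than 30 mm (x of dispenser_mid in the frame of way_home between -0.006 and 0.012 m and y of dispenser_mid in the frame of way_home between -0.004 and 0.004 m and z of dispenser_mid in the frame of way_home between -0.004 and 0.004 m and angle between the x axis of dispenser_mid and the x axis of way_home, either way round below 0.05 rad and angle between the z axis of dispenser_mid and the z axis of way_home, either way round below 0.05 rad and value of joint latch above 1.4 rad and linear speed of dispenser below 0.01 m/s); the robot touches nothing.
It fails at once if a bystander is moved by more than 30 mm (distance of any of tin, jar, tea_box, spare_roll, mug, milk_carton from where it was at the start of the episode above 0.03 m).
It also fails if it takes over 66 s, if anything falls off the work surface, if the arm or the gripper's body presses on something with over 40 N, if the wrist force passes 120 N, or if a joint passes its speed limit or range.

ROBOT

A 6-joint arm with a two-finger parallel gripper is mounted at the origin on the work surface. World frame = base frame: x ahead of the robot, y to its left, z up, the work surface at z = 0. Lengths are in m, angles in rad, forces in N, time in s.
With the tool pointing down it reaches from about 0.35 to 0.8 m from the base axis. Payload 7.3 kg.
Tool frame: the origin (TCP) lies midway between the tips of the shut fingers; the grasp point (between the pads) lies 19 mm behind it (r.pinch_z is the distance from the TCP to the grasp point, in m); z points along the fingers, y is the direction in which the jaws open and shut (so a half turn about z gives the same grasp; the last joint's range is limited). The gripper opens to 85 mm and grips with 20 to 120 N. Pads are 22 mm wide; open, the fingers measure 114 mm over their backs; the gripper's body (76 mm by 85 mm) begins 54 mm behind the grasp point. The pads swing forward as they close: fully open they stand 13 mm farther back than shut.
Start: joints at [-1.405, 0.342, 1.524, -0, 1.275, -0.146], TCP at [0.161, -0.5, 0.201] pointing down, gripper open.
Joint ranges: [-2.53, 2.53], [-0.77, 2.02], [0.04, 2.7], [-1, 4.14], [0.28, 2.66], [-3.11, 3.11]. Speed limits (rad/s): [2.57, 2.57, 3.14, 3.14, 3.14, 3.14].

INTERFACE

Orientations are given as a unit quaternion [x, y, z, w].
In Python, from station import status, optics, hand_in, r gives the robot as it stands. The module is installed in compiled form; this text tells all that it offers.
- The arm moves only by the tool play_rows, never from a script. Its argument "series" is a list of rows, each a list of 7 numbers: the shift along the world's x, y, z each as a share of 200 mm, from -1 to 1, then the turn, a rotation vector about the world's x, y, z each as a share of 90 degrees, from -1 to 1, then the closure, from 0 (fully open) to 1 (shut). A call has 1 to 5 rows; each row is the pose to reach, as a shift and turn from the pose commanded when the call began; what a row does not reach only later rows make up. A row lasts 1/10 s, in which the tool goes at most 50 mm and 8.59 degrees, less where a joint would pass 70% of its speed; a pose out of reach is approached as far as the arm can. A call with a number of a shift or a turn outside -1 to 1 is refused whole. A call with a gripper value outside its range is refused whole. The fingers move at their own pace and stop on an object; "newtons" is the grip in N (left out, the last holds). Time passes only in rows, so rows that repeat a pose let the fingers close. It gives the time, the measured TCP pose, the force and the opening at its end, in the units of the state.
- status.get_state(): the state, without advancing time (a new reading comes with each control period).
- optics.grab_frame(name): name is "scene" or "top" or "wrist"; returns (picture, depth): 420x560x3 uint8, red, green, blue; 420x560 float32, m along the optical axis (not along the pixel's ray), 0 where there is no reading.
- optics.camera_info(name): a dict with "camera_matrix" (3x3 intrinsics, pixels), "view" (4x4, takes a point from world to camera coordinates). Camera axes: x right, y down, z forward; pixel columns grow to the right and rows downward; lengths in m; the calibration is good to about 2 mm. The wrist camera is an equidistant fisheye: a pixel r from the principal point sees the ray r / f radians off the axis. A picture is of the moment at which its call begins: read the wrist's pose just before it. camera_info takes no time and is no camera call; for the wrist camera it gives the pose at the moment of the call.
- hand_in(): hands the job in, once; it reports no verdict.
The state is a dict: "time_s": time; "joint_positions": joint angles; "joint_velocities": joint speeds; "effort": joint torques, N m; "tool_pos": TCP position; "eef_rot": TCP orientation; "ft_force": force on the tool from outside, world axes, zero at the start; "torque": the same for the moment, N m; "gripper_width": opening from 0.0 (shut) to 1.0 (fully open).
Only numpy, scipy, OpenCV 4.12 (cv2) and the standard library are available. Lean on these libraries where they do the work, as an engineer would, in place of code of your own. Each camera call takes 0.05 s, during which the arm holds its last target. There are 200 camera calls.

## Working session

There is one attempt and no reset: what is moved stays moved. The work goes in short steps, Python scripts to look and compute and a tool call to move; the robot and the scene stay as the last step left them, time stands still between calls to the robot, and variables do not carry over. Pictures are saved under pics/ and viewed, about 8 in all and at most 12, crops included, and the job is handed in when it is done.

Besides the shell and the picture viewer there is one more tool, called after ">>>" as name([rows], argument=value, ...), one row to a line, values as JSON. play_rows: Moves the arm, as the interface text tells. Shift numbers are shares of 200 mm and turn numbers shares of 90 degrees, none past 1 either way. Its arguments: {"type":"object","properties":{"series":{"type":"array"},"newtons":{"type":"number"}},"required":["series"]}

```bash
mkdir -p pics; ls
cat > h.py <<'E'
from station import status, optics, hand_in, r
import numpy as np, cv2
from scipy.spatial.transform import Rotation as R
def grab(n):
    im,d=optics.grab_frame(n); return im,d,optics.camera_info(n)
def cloud(d,ci):
    K=np.array(ci["camera_matrix"]);T=np.linalg.inv(np.array(ci["view"]))
    v,u=np.indices(d.shape)
    p=np.stack([(u-K[0,2])/K[0,0]*d,(v-K[1,2])/K[1,1]*d,d],-1)
    return p@T[:3,:3].T+T[:3,3]
def save(n,im,s=1):
    cv2.imwrite("pics/"+n+".png",cv2.resize(im[...,::-1],None,fx=s,fy=s,interpolation=cv2.INTER_CUBIC))
E
python3 - <<'E'
from h import *
for n in("scene","top"):
    im,d,ci=grab(n); np.savez(n,im=im,d=d,p=cloud(d,ci)); save(n,im,1.4)
    print(n,np.array(ci["camera_matrix"]).round(1).tolist(),np.array(ci["view"]).round(3).tolist())
print(status.get_state(), r.pinch_z)
E
```

```text
pics
scene [[384.0, 0.0, 273.5], [0.0, 384.0, 204.1], [0.0, 0.0, 1.0]] [[0.587, 0.809, -0.011, -0.306], [0.578, -0.428, -0.695, -0.247], [-0.567, 0.402, -0.719, 1.41], [0.0, 0.0, 0.0, 1.0]]
top [[470.9, 0.0, 286.2], [0.0, 470.9, 208.3], [0.0, 0.0, 1.0]] [[0.01, -1.0, 0.015, -0.038], [-0.984, -0.012, -0.176, 0.553], [0.176, -0.013, -0.984, 1.419], [0.0, 0.0, 0.0, 1.0]]
{'time_s': 0.1, 'joint_positions': array([-1.40505570e+00,  3.42666230e-01,  1.52493202e+00,  1.62988486e-06,
        1.27540023e+00, -1.46011963e-01]), 'joint_velocities': array([-0.00060303, -0.00054276, -0.00266057,  0.00136607, -0.00085343,
        0.00033972]), 'effort': array([ 2.39781933e-03, -4.34447765e+01, -2.46489108e+01,  2.42527176e-05,
        4.65892590e-03, -2.72231944e-06]), 'tool_pos': array([ 0.16098013, -0.49928574,  0.20038497]), 'eef_rot': array([ 9.87875662e-01,  1.55245558e-01, -6.15425071e-06, -7.02889973e-04]), 'ft_force': array([0.3151257 , 0.63755922, 0.534613  ]), 'torque': array([0.01179434, 0.01249563, 0.03262193]), 'gripper_width': 0.9967977024776327} 0.0187
```

View pics/scene.png

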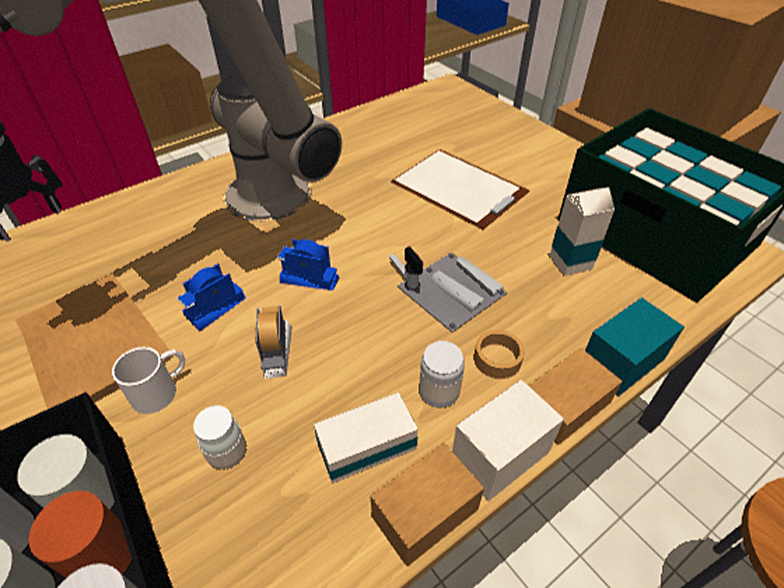

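View pics/top.png

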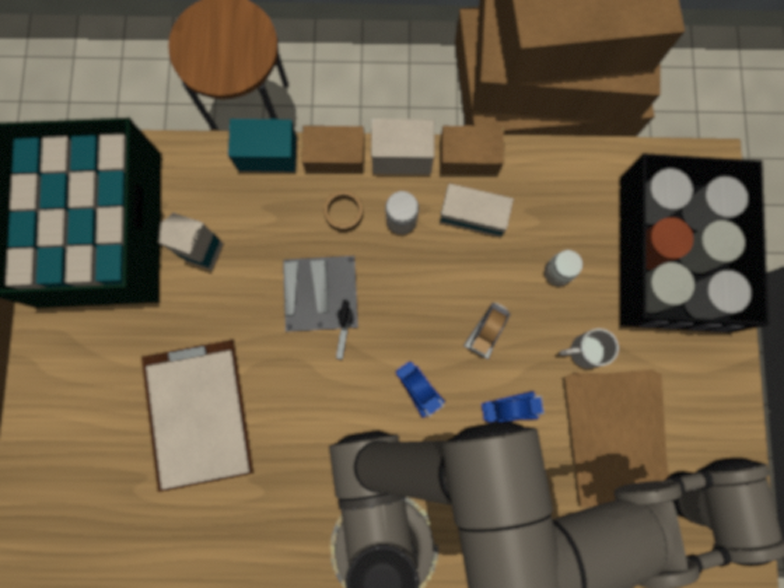

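The grey dispenser with the brown roll is at scene (272,338) and top (488,330). The look-alikes are blue: scene (210,297) and (308,265). The spare roll lies at scene (498,355). The mount is at top (320,293), mouth towards the robot, with the knob at (345,313). Next I check a close crop and fit the points.

Run:
```python
from h import *
t=np.load("top.npz");s=np.load("scene.npz")
a=t["im"][205:265,325:375];b=t["im"][175:265,195:265];c=s["im"][210:275,175:215];d=s["im"][170:240,270:370]
W=[cv2.resize(x,(390,290),interpolation=cv2.INTER_CUBIC) for x in(a,b,c,d)]
save("crop",np.vstack([np.hstack(W[:2]),np.hstack(W[2:])]))
# clusters above table
for n,f,(u0,u1,v0,v1) in(("disp top",t,(325,375,205,265)),("disp scene",s,(175,215,210,275)),("mount top",t,(195,265,175,265)),("mount scene",s,(270,370,170,240))):
    p=f["p"][v0:v1,u0:u1].reshape(-1,3)
    print(n)
    for lo,hi in((.003,.0095),(.010,.017),(.018,.028),(.035,.06),(.06,.084),(.084,.092),(.092,.105)):
        q=p[(p[:,2]>lo)&(p[:,2]<hi)]
        if len(q)>8:
            (cx,cy),(w,h),an=cv2.minAreaRect((q[:,:2]*1000).astype(np.float32))
            print(lo,hi,len(q),"med",np.median(q,0).round(4),"rect",round(cx,1),round(cy,1),round(w,1),round(h,1),round(an,1))
```

```text
disp top
0.003 0.0095 509 med [ 0.4866 -0.231   0.0046] rect 480.4 -235.7 158.8 190.6 89.9
0.01 0.017 31 med [ 0.4467 -0.2061  0.0127] rect 478.9 -240.8 125.6 125.9 0.0
0.018 0.028 59 med [ 0.4584 -0.2196  0.0244] rect 476.3 -231.0 53.0 120.1 61.9
0.035 0.06 31 med [ 0.4423 -0.2059  0.0569] rect 467.6 -207.7 93.5 43.8 3.1
0.06 0.084 176 med [ 0.4415 -0.2123  0.0673] rect 466.4 -224.8 42.8 103.2 61.9
0.084 0.092 113 med [ 0.4728 -0.2279  0.0879] rect 476.5 -231.1 43.5 80.6 61.8
0.092 0.105 173 med [ 0.475  -0.2314  0.0975] rect 474.2 -232.2 38.5 71.8 60.9
disp scene
0.003 0.0095 66 med [ 0.518  -0.2325  0.0059] rect 482.9 -220.6 36.4 126.9 52.3
0.01 0.017 55 med [ 0.5192 -0.245   0.0139] rect 483.1 -221.7 28.8 125.2 53.8
0.018 0.028 223 med [ 0.511  -0.2445  0.0254] rect 479.3 -227.3 41.7 119.8 60.3
0.035 0.06 93 med [ 0.5035 -0.2332  0.0475] rect 469.1 -222.6 44.4 107.2 60.0
0.06 0.084 260 med [ 0.5021 -0.232   0.073 ] rect 469.2 -223.0 43.3 105.6 61.2
0.084 0.092 118 med [ 0.4944 -0.2358  0.0865] rect 478.1 -229.5 41.8 78.7 62.2
0.092 0.105 150 med [ 0.4808 -0.2304  0.0953] rect 480
[... 390 characters left out ...]
89.9 39.7 32.3 11.3
0.084 0.092 11 med [0.5021 0.0862 0.0913] rect 498.2 87.4 12.2 56.4 73.2
0.092 0.105 82 med [0.4981 0.0914 0.0976] rect 498.6 90.7 13.9 54.6 80.3
mount scene
0.003 0.0095 1130 med [0.5652 0.1337 0.0045] rect 550.2 153.0 298.0 241.3 53.2
0.01 0.017 189 med [0.5553 0.1429 0.014 ] rect 522.0 155.4 256.1 117.6 26.9
0.018 0.028 491 med [0.571  0.1636 0.0198] rect 552.9 164.8 305.3 142.2 11.7
0.035 0.06 46 med [0.5092 0.0851 0.0436] rect 616.2 113.2 255.7 18.2 13.8
0.06 0.084 90 med [0.5053 0.0859 0.0699] rect 502.0 84.9 55.0 16.8 3.8
0.084 0.092 29 med [0.5044 0.0874 0.0884] rect 500.9 92.3 14.4 57.1 81.8
0.092 0.105 65 med [0.5036 0.0914 0.0947] rect 502.5 92.2 13.4 56.3 79.7
```

View pics/crop.png

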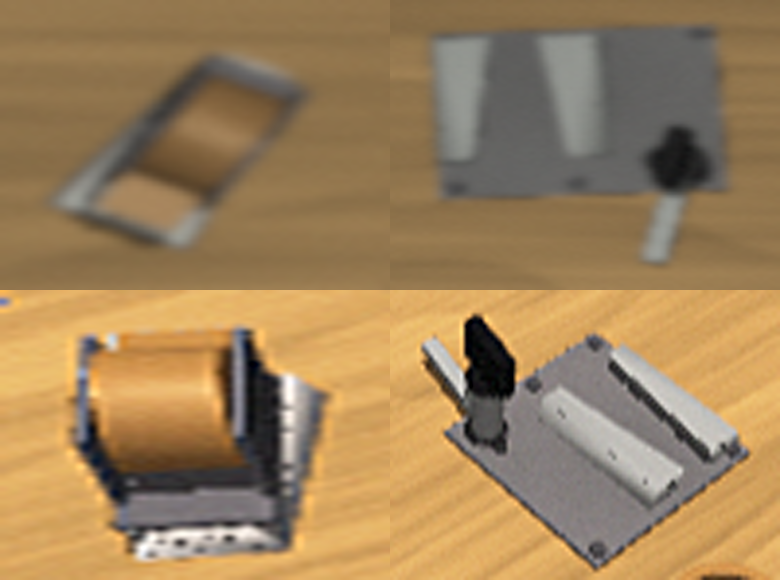

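Run:
```python
from h import *
t=np.load("top.npz");s=np.load("scene.npz")
c=np.array([.4775,-.2305]);a=np.radians(-28.2);M=np.array([[np.cos(a),np.sin(a)],[-np.sin(a),np.cos(a)]])
for n,f in(("top",t),("scene",s)):
    p=f["p"].reshape(-1,3);hs=cv2.cvtColor(f["im"],cv2.COLOR_RGB2HSV).reshape(-1,3)
    q=(p[:,:2]-c)@M.T; m=(abs(q[:,0])<.08)&(abs(q[:,1])<.05)
    for lo,hi in((.008,.03),(.03,.06),(.06,.09)):
        print(n,lo)
        for x in np.arange(-.075,.075,.015):
            k=m&(p[:,2]>lo)&(p[:,2]<hi)&(abs(q[:,0]-x)<.0075)
            if k.sum()>1: print("  %.3f n%d y %.3f..%.3f zmed %.3f sat %d"%(x,k.sum(),q[k,1].min(),q[k,1].max(),np.median(p[k,2]),np.median(hs[k,1])))
# rails
for n,f in(("top",t),("scene",s)):
    p=f["p"].reshape(-1,3);hs=cv2.cvtColor(f["im"],cv2.COLOR_RGB2HSV).reshape(-1,3)
    m=(hs[:,1]<45)&(p[:,0]>.42)&(p[:,0]<.68)&(p[:,1]>.06)&(p[:,1]<.26)
    pl=m&(p[:,2]<.012)&(p[:,2]>.001)
    print(n,"plate",cv2.minAreaRect((p[pl,:2]*1000).astype(np.float32)), p[pl,2].mean())
    ra=m&(p[:,2]>.0185)&(p[:,2]<.027)&(p[:,0]>.5)
    print(np.median(p[ra],0))
    for x in np.arange(.48,.66,.01):
        k=ra&(abs(p[:,0]-x)<.005); y=np.sort(p[k,1])
        if len(y)>3:
            g=np.split(y,np.where(np.diff(y)>.012)[0]+1); print("  %.3f"%x,[(round(h[0],4),round(h[-1],4),len(h)) for h in g])
```

```text
top 0.008
  -0.060 n37 y -0.028..0.029 zmed 0.020 sat 32
  -0.045 n17 y -0.028..0.029 zmed 0.018 sat 16
  -0.030 n10 y -0.028..0.028 zmed 0.018 sat 13
  -0.015 n7 y 0.021..0.024 zmed 0.015 sat 16
  0.000 n5 y 0.021..0.023 zmed 0.013 sat 20
  0.045 n19 y -0.021..0.021 zmed 0.027 sat 16
  0.060 n19 y -0.021..0.045 zmed 0.027 sat 42
top 0.03
  -0.060 n7 y -0.005..0.015 zmed 0.059 sat 70
  -0.045 n15 y -0.023..0.021 zmed 0.053 sat 53
  -0.030 n4 y -0.006..0.021 zmed 0.059 sat 67
  -0.015 n2 y 0.021..0.021 zmed 0.047 sat 13
  0.000 n2 y 0.021..0.021 zmed 0.038 sat 13
  0.015 n4 y 0.021..0.021 zmed 0.045 sat 25
  0.030 n4 y 0.021..0.021 zmed 0.040 sat 43
  0.045 n13 y -0.022..0.012 zmed 0.032 sat 16
top 0.06
  -0.060 n40 y -0.021..0.018 zmed 0.065 sat 90
  -0.045 n57 y -0.022..0.020 zmed 0.066 sat 112
  -0.030 n76 y -0.022..0.021 zmed 0.083 sat 124
  -0.015 n20 y -0.022..0.021 zmed 0.087 sat 80
  0.000 n16 y -0.023..0.021 zmed 0.084 sat 75
  0.015 n17 y -0.023..0.021 zmed 0.087 sat 86
  0.030 n39 y -0.022..0.021 zmed 0.085 sat 85
  0.045 n3 y -0.019..0.021 zmed 0.082 sat 33
scene 0.008
  -
[... 3417 characters left out ...]
.570 [(np.float64(0.1456), np.float64(0.1682), 15), (np.float64(0.2079), np.float64(0.2288), 16)]
  0.580 [(np.float64(0.1452), np.float64(0.1651), 14), (np.float64(0.2092), np.float64(0.2321), 18)]
  0.590 [(np.float64(0.1444), np.float64(0.1711), 14), (np.float64(0.2099), np.float64(0.2336), 17)]
  0.600 [(np.float64(0.147), np.float64(0.1714), 20), (np.float64(0.2079), np.float64(0.2315), 19)]
  0.610 [(np.float64(0.1441), np.float64(0.1752), 23), (np.float64(0.2068), np.float64(0.2337), 19)]
  0.620 [(np.float64(0.1475), np.float64(0.176), 19), (np.float64(0.2061), np.float64(0.2334), 16)]
  0.630 [(np.float64(0.1465), np.float64(0.1757), 13), (np.float64(0.2162), np.float64(0.2322), 3)]
```

Foot sections are wide at the (-x,+y) end, so the narrow end points along yaw -28.2°. The dispenser middle is at about (0.478, -0.230). Way_home is at about (0.568, 0.186), yaw 3.8°; the rail bisector, plate and knob offset agree on this. The latch stands at about 0.23 rad. I'm using a tool yaw near 152° so the last joint has room for the knob turn.

>>> play_rows([
  [0.8,0.675,0,0,0,0.477,0],
  [0.8,0.675,0,0,0,0.477,0],
  [0.8,0.675,0,0,0,0.477,0],
  [0.8,0.675,0,0,0,0.477,0],
  [0.8,0.675,0,0,0,0.477,0],
], newtons=60)

```text
time_s: 0.6
tool_pos: [0.324, -0.3611, 0.2008]
eef_rot: [0.86, 0.511, 0.001, -0.001]
ft_force: [-1.3, -1.0, -0.2]
gripper_width: 0.999
```

>>> play_rows([
  [0.785,0.675,0,0,0,0.477,0],
  [0.785,0.675,0,0,0,0.477,0],
  [0.785,0.675,0,0,0,0.477,0],
  [0.785,0.675,0,0,0,0.477,0],
  [0.785,0.675,0,0,0,0.477,0],
])

```text
time_s: 1.1
tool_pos: [0.4811, -0.2258, 0.2005]
eef_rot: [0.613, 0.79, 0.001, -0.0]
ft_force: [0.6, -1.8, 0.4]
gripper_width: 0.997
```

>>> play_rows([
  [0,0,0,0,0,0.477,0],
  [0,0,0,0,0,0.477,0],
  [0,0,0,0,0,0.477,0],
  [0,0,0,0,0,0.477,0],
  [0,0,0,0,0,0.477,0],
])

```text
time_s: 1.6
tool_pos: [0.4779, -0.2295, 0.2006]
eef_rot: [0.284, 0.959, 0.0, -0.0]
ft_force: [0.1, 0.6, 0.3]
gripper_width: 1.004
```

```bash
cat > st.py <<'E'
from h import *
s=status.get_state();Q=R.from_quat(s["eef_rot"]);x=Q.as_matrix()
print("t%.2f"%s["time_s"],"pos",(s["tool_pos"]*1000).round(1),"yaw %.2f"%np.degrees(np.arctan2(x[1,0],x[0,0])),"zaxis",x[:,2].round(4),"F",s["ft_force"].round(1),"M",s["torque"].round(2),"w %.3f"%s["gripper_width"],"q",s["joint_positions"].round(2))
a=np.radians(3.8);d=s["tool_pos"][:2]-np.array([.568,.186]);c,n=np.cos(a),np.sin(a)
f=s["ft_force"]
print("way frame xy mm",(1000*np.array([c*d[0]+n*d[1],-n*d[0]+c*d[1]])).round(1),"F way",round(c*f[0]+n*f[1],1),round(-n*f[0]+c*f[1],1))
E
python3 st.py
```

```text
t1.60 pos [ 477.9 -229.5  200.6] yaw 147.02 zaxis [-8.e-04  7.e-04 -1.e+00] F [0.1 0.6 0.3] M [-0.01  0.01  0.05] w 1.004 q [-0.59  0.35  1.51  0.    1.28 -1.59]
way frame xy mm [-117.5 -408.6] F way 0.2 0.6
```

>>> play_rows([
  [0,0,-0.25,0,0,0.053,0],
  [0,0,-0.45,0,0,0.053,0],
  [0,0,-0.6,0,0,0.053,0],
  [0,0,-0.7,0,0,0.053,0],
  [0,0,-0.79,0,0,0.053,0],
])

```text
time_s: 2.1
tool_pos: [0.4774, -0.2292, 0.0413]
eef_rot: [0.247, 0.969, 0.0, -0.001]
ft_force: [-0.2, 0.1, 0.1]
gripper_width: 1.002
```

>>> play_rows([
  [0,0,0,0,0,0,0.3],
  [0,0,0,0,0,0,0.5],
  [0,0,0,0,0,0,0.7],
  [0,0,0,0,0,0,0.8],
  [0,0,0,0,0,0,0.9],
])

```text
time_s: 2.6
tool_pos: [0.4788, -0.2304, 0.0444]
eef_rot: [0.247, 0.969, -0.001, 0.001]
ft_force: [-1.4, -0.4, 5.5]
gripper_width: 0.498
```

>>> play_rows([
  [0,0,0,0,0,0,1],
  [0,0,0,0,0,0,1],
  [0,0,0,0,0,0,1],
  [0,0,0,0,0,0,1],
  [0,0,0,0,0,0,1],
])

```text
time_s: 3.1
tool_pos: [0.4788, -0.2303, 0.0444]
eef_rot: [0.247, 0.969, -0.0, 0.001]
ft_force: [-0.3, -1.2, 6.1]
gripper_width: 0.495
```

```bash
python3 st.py
```

```text
t3.10 pos [ 478.8 -230.3   44.4] yaw 151.42 zaxis [ 0.0023 -0.0016 -1.    ] F [-0.3 -1.2  6.1] M [0.07 0.16 0.04] w 0.495 q [-0.59  0.53  1.71 -0.    0.9  -1.66]
way frame xy mm [-116.6 -409.5] F way -0.4 -1.2
```

>>> play_rows([
  [0,0,0.12,0,0,0,1],
  [0,0,0.24,0,0,0,1],
  [0,0,0.36,0,0,0,1],
  [0,0,0.48,0,0,0,1],
  [0,0,0.62,0,0,0,1],
], newtons=80)

```text
time_s: 3.6
tool_pos: [0.4771, -0.229, 0.1671]
eef_rot: [0.247, 0.969, 0.001, -0.001]
ft_force: [-0.2, 1.0, -4.7]
gripper_width: 0.489
```

>>> play_rows([
  [0,0.14,0,0,0,0.05,1],
  [0,0.28,0,0,0,0.1,1],
  [0,0.42,0,0,0,0.15,1],
  [0,0.56,0,0,0,0.2,1],
  [0,0.7,0,0,0,0.25,1],
])

```text
time_s: 4.1
tool_pos: [0.4773, -0.0883, 0.1666]
eef_rot: [0.051, 0.999, 0.0, -0.001]
ft_force: [1.1, 0.6, -4.8]
gripper_width: 0.488
```

>>> play_rows([
  [0,0.14,0,0,0,0.05,1],
  [0,0.28,0,0,0,0.1,1],
  [0,0.42,0,0,0,0.11,1],
  [0,0.56,0,0,0,0.11,1],
  [0,0.7,0,0,0,0.11,1],
])

```text
time_s: 4.6
tool_pos: [0.4773, 0.0516, 0.1666]
eef_rot: [-0.033, 0.999, 0.0, -0.001]
ft_force: [0.2, 0.3, -4.5]
gripper_width: 0.489
```

>>> play_rows([
  [-0.01,0.14,0,0,0,0,1],
  [-0.02,0.28,0,0,0,0,1],
  [-0.03,0.42,0,0,0,0,1],
  [-0.04,0.55,0,0,0,0,1],
  [-0.05,0.64,0,0,0,0,1],
])

```text
time_s: 5.1
tool_pos: [0.4671, 0.1799, 0.1666]
eef_rot: [-0.034, 0.999, 0.0, -0.001]
ft_force: [-0.8, 0.0, -5.0]
gripper_width: 0.489
```

```bash
python3 st.py
python3 - <<'E'
from h import *
for n in("top","scene"):
    im,d,ci=grab(n); p=cloud(d,ci); np.savez(n+"2",im=im,d=d,p=p)
    a=np.radians(3.8);s=status.get_state()
    print(n)
    q=p.reshape(-1,3); 
    u=(q[:,:2]-s["tool_pos"][:2])@np.array([[np.cos(a),-np.sin(a)],[np.sin(a),np.cos(a)]])
    for lo,hi in ((.105,.118),(.118,.135),(.135,.15),(.15,.17),(.17,.19)):
        k=(abs(u[:,0])<.09)&(abs(u[:,1])<.045)&(q[:,2]>lo)&(q[:,2]<hi)
        if k.sum()>5: print(lo,k.sum(),(u[k].min(0)*1000).round(1),(u[k].max(0)*1000).round(1),cv2.minAreaRect((u[k]*1000).astype(np.float32)))
im=np.load("top2.npz")["im"][150:270,180:300];im2=np.load("scene2.npz")["im"][110:240,260:390]
save("held",np.hstack([cv2.resize(x,(390,390),interpolation=cv2.INTER_CUBIC) for x in(im,im2)]))
E
```

```text
t5.10 pos [467.1 179.9 166.6] yaw -176.12 zaxis [-1.4e-03  3.0e-04 -1.0e+00] F [-0.8  0.  -5. ] M [ 0.   -0.04  0.01] w 0.489 q [ 0.21  0.33  1.64  0.    1.17 -1.42]
way frame xy mm [-101.1    0.6] F way -0.8 0.1
top
0.118 38 [-61.4 -37.6] [10.1 25.8] ((-27.740650177001953, -3.45330810546875), (71.1827392578125, 62.65662384033203), 4.74212121963501)
0.135 7 [-62.1 -33.5] [-11.8  20.3] ((-48.714752197265625, -16.474411010742188), (33.91577911376953, 70.33366394042969), 45.23881149291992)
0.17 61 [-64.2  -5.9] [-38.   17.2] ((-51.33407974243164, 5.869142055511475), (27.836172103881836, 20.860902786254883), 5.595858573913574)
scene
0.118 207 [-60.8 -32.9] [59.7 20.9] ((5.022502899169922, -19.157302856445312), (127.54227447509766, 37.100921630859375), 20.858142852783203)
0.135 257 [-61.4 -28.9] [59.5 22.7] ((-1.6208305358886719, -2.0602664947509766), (122.40850830078125, 46.44519805908203), 4.091590404510498)
0.15 159 [-54.5 -23.3] [55.2 23.9] ((5.332996368408203, -12.873466491699219), (112.29888916015625, 42.98716735839844), 26.667892456054688)
0.17 211 [-64.7 -23.3] [40.1 25.6] ((-12.397777557373047, 0.5114002227783203), (105.01322174072266, 48.52323532104492), 0.9224961996078491)
```

View pics/held.png

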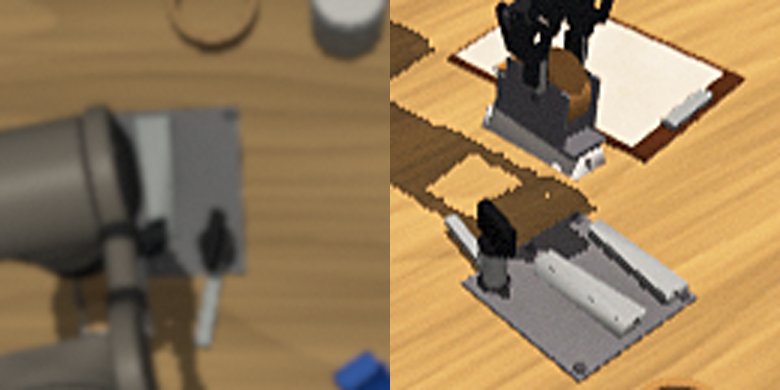

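Held square; the foot spans -61 to +60 mm about the TCP, as it should. In the crop the mount is clear below it, with the knob at (500,225) in the right half. Lowering at 100 mm short of home.

>>> play_rows([
  [0,-0.003,-0.15,0,0,0,1],
  [0,-0.003,-0.3,0,0,0,1],
  [0,-0.003,-0.4,0,0,0,1],
  [0,-0.003,-0.45,0,0,0,1],
  [0,-0.003,-0.48,0,0,0,1],
])

```text
time_s: 5.7
tool_pos: [0.4678, 0.1772, 0.0703]
eef_rot: [-0.033, 0.999, -0.0, -0.001]
ft_force: [0.8, -0.0, -4.4]
gripper_width: 0.486
```

>>> play_rows([
  [0,0,-0.02,0,0,0,1],
  [0,0,-0.04,0,0,0,1],
  [0,0,-0.06,0,0,0,1],
  [0,0,-0.075,0,0,0,1],
  [0,0,-0.09,0,0,0,1],
])

```text
time_s: 6.2
tool_pos: [0.4682, 0.1778, 0.0531]
eef_rot: [-0.033, 0.999, 0.0, 0.0]
ft_force: [-0.4, 0.1, -4.7]
gripper_width: 0.487
```

```bash
python3 st.py
```

```text
t6.20 pos [468.2 177.8  53.1] yaw -176.17 zaxis [ 5.e-04  2.e-04 -1.e+00] F [-0.4  0.1 -4.7] M [-0.04 -0.02 -0.01] w 0.487 q [ 0.21  0.47  1.78  0.    0.88 -1.43]
way frame xy mm [-100.1   -1.6] F way -0.4 0.2
```

>>> play_rows([
  [0,0.005,-0.007,0,0,0,1],
  [0,0.005,-0.014,0,0,0,1],
  [0,0.005,-0.014,0,0,0,1],
])

```text
time_s: 6.5
tool_pos: [0.4682, 0.1789, 0.0506]
eef_rot: [-0.033, 0.999, 0.0, 0.0]
ft_force: [-1.6, -0.4, -0.5]
gripper_width: 0.495
```

>>> play_rows([
  [0.04,0.0027,0,0,0,0,1],
  [0.08,0.0053,0,0,0,0,1],
  [0.12,0.008,0,0,0,0,1],
  [0.16,0.0107,0,0,0,0,1],
  [0.2,0.0133,0,0,0,0,1],
])

```text
time_s: 7.0
tool_pos: [0.5088, 0.1814, 0.0506]
eef_rot: [-0.033, 0.999, 0.0, 0.0]
ft_force: [-4.2, -0.3, 4.5]
gripper_width: 0.489
```

```bash
python3 st.py
```

```text
t7.00 pos [508.8 181.4  50.6] yaw -176.18 zaxis [ 0.e+00  2.e-04 -1.e+00] F [-4.2 -0.3  4.5] M [0.07 0.67 0.06] w 0.489 q [ 0.2   0.53  1.68  0.    0.93 -1.44]
way frame xy mm [-59.4  -0.6] F way -4.2 -0.0
```

>>> play_rows([
  [0.04,0.0027,0.002,0,0,0,1],
  [0.08,0.0053,0.004,0,0,0,1],
  [0.12,0.008,0.006,0,0,0,1],
  [0.15,0.01,0.006,0,0,0,1],
  [0.18,0.012,0.006,0,0,0,1],
])

```text
time_s: 7.5
tool_pos: [0.5437, 0.1843, 0.0508]
eef_rot: [-0.033, 0.999, 0.0, -0.001]
ft_force: [-4.8, 3.4, -2.4]
gripper_width: 0.49
```

```bash
python3 st.py
```

```text
t7.50 pos [543.7 184.3  50.8] yaw -176.21 zaxis [-2.3e-03  9.0e-04 -1.0e+00] F [-4.8  3.4 -2.4] M [ 0.95  0.68 -0.15] w 0.490 q [ 0.19  0.59  1.57  0.    0.98 -1.45]
way frame xy mm [-24.4  -0.1] F way -4.5 3.7
```

>>> play_rows([
  [0.02,0.006,0,0,0,0,1],
  [0.04,0.011,0,0,0,0,1],
  [0.055,0.012,0,0,0,0,1],
  [0.07,0.013,0,0,0,0,1],
  [0.07,0.013,0,0,0,0,1],
])

```text
time_s: 8.0
tool_pos: [0.558, 0.1869, 0.0512]
eef_rot: [-0.033, 0.999, 0.0, -0.0]
ft_force: [-1.8, 5.2, -6.3]
gripper_width: 0.491
```

```bash
python3 st.py
```

```text
t8.00 pos [558.  186.9  51.2] yaw -176.20 zaxis [-6.e-04  9.e-04 -1.e+00] F [-1.8  5.2 -6.3] M [ 1.23  0.34 -0.26] w 0.491 q [ 0.19  0.61  1.53  0.    1.   -1.45]
way frame xy mm [-9.9  1.5] F way -1.4 5.3
```

>>> play_rows([
  [0,0.006,-0.004,0,0,0,1],
  [0,0.012,-0.004,0,0,0,1],
  [0.01,0.013,-0.004,0,0,0,1],
  [0.02,0.014,-0.004,0,0,0,1],
  [0.02,0.014,-0.004,0,0,0,1],
])

```text
time_s: 8.5
tool_pos: [0.5627, 0.1888, 0.0508]
eef_rot: [-0.033, 0.999, -0.0, 0.0]
ft_force: [1.1, -0.3, -3.3]
gripper_width: 0.491
```

```bash
python3 st.py
```

```text
t8.50 pos [562.7 188.8  50.8] yaw -176.18 zaxis [ 8.e-04 -4.e-04 -1.e+00] F [ 1.1 -0.3 -3.3] M [-0.22 -0.17 -0.02] w 0.491 q [ 0.19  0.61  1.52 -0.    1.01 -1.44]
way frame xy mm [-5.1  3.1] F way 1.1 -0.4
```

>>> play_rows([
  [0.01,0.001,0,0,0,0,1],
  [0.02,0.0015,0,0,0,0,1],
  [0.03,0.002,0,0,0,0,1],
  [0.03,0.002,0,0,0,0,1],
])

```text
time_s: 8.9
tool_pos: [0.5661, 0.1887, 0.0509]
eef_rot: [-0.033, 0.999, -0.001, -0.002]
ft_force: [-9.5, -4.3, 4.4]
gripper_width: 0.488
```

```bash
python3 st.py
```

```text
t8.90 pos [566.1 188.7  50.9] yaw -176.17 zaxis [-0.0046 -0.0015 -1.    ] F [-9.5 -4.3  4.4] M [-0.77  1.44 -0.09] w 0.488 q [ 0.19  0.62  1.5  -0.    1.02 -1.44]
way frame xy mm [-1.7  2.8] F way -9.8 -3.6
```

>>> play_rows([
  [0.005,-0.004,0,0,0,0,1],
  [0.01,-0.006,0,0,0,0,1],
  [0.015,-0.006,0,0,0,0,1],
  [0.015,-0.006,0,0,0,0,1],
])

```text
time_s: 9.3
tool_pos: [0.5663, 0.1885, 0.0508]
eef_rot: [-0.033, 0.999, -0.0, -0.005]
ft_force: [-17.4, -2.3, 9.3]
gripper_width: 0.487
```

```bash
python3 st.py
```

```text
t9.30 pos [566.3 188.5  50.8] yaw -176.17 zaxis [-9.8e-03 -5.0e-04 -1.0e+00] F [-17.4  -2.3   9.3] M [ 0.04  2.85 -0.13] w 0.487 q [ 0.19  0.63  1.5   0.    1.03 -1.45]
way frame xy mm [-1.5  2.6] F way -17.5 -1.2
```

Wedged: 17 N with no further travel, about 2 mm from my estimate of home. Relax and open, then look.

>>> play_rows([
  [-0.01,0,0.004,0,0,0,1],
  [-0.02,0,0.006,0,0,0,1],
  [-0.02,0,0.006,0,0,0,0.8],
  [-0.02,0,0.006,0,0,0,0.4],
  [-0.02,0,0.006,0,0,0,0],
])

```text
time_s: 9.8
tool_pos: [0.5689, 0.1886, 0.0531]
eef_rot: [-0.033, 0.999, 0.0, 0.002]
ft_force: [0.7, -0.3, 0.5]
gripper_width: 0.753
```

>>> play_rows([
  [0,0,0,0,0,0,0],
  [0,0,0,0,0,0,0],
  [0,0,0,0,0,0,0],
])

```text
time_s: 10.1
tool_pos: [0.5676, 0.1884, 0.0524]
eef_rot: [-0.033, 0.999, 0.0, 0.001]
ft_force: [0.1, -0.0, 0.5]
gripper_width: 0.999
```

```bash
python3 st.py
```

```text
t10.10 pos [567.6 188.4  52.4] yaw -176.17 zaxis [ 1.3e-03  3.0e-04 -1.0e+00] F [ 0.1 -0.   0.5] M [-0.01  0.03  0.04] w 0.999 q [ 0.19  0.62  1.5   0.    1.02 -1.45]
way frame xy mm [-0.2  2.4] F way 0.1 -0.0
```

>>> play_rows([
  [0,0,0.2,0,0,0,0],
  [0,0,0.4,0,0,0,0],
  [0,0,0.6,0,0,0,0],
  [0,0,0.7,0,0,0,0],
  [0,0,0.7,0,0,0,0],
])

```text
time_s: 10.6
tool_pos: [0.569, 0.1887, 0.1958]
eef_rot: [-0.033, 0.999, 0.001, 0.004]
ft_force: [0.7, -0.6, 0.8]
gripper_width: 1.001
```

>>> play_rows([
  [-0.2,-0.2,0,0,0,0,0],
  [-0.4,-0.4,0,0,0,0,0],
  [-0.6,-0.6,0,0,0,0,0],
  [-0.7,-0.8,0,0,0,0,0],
  [-0.7,-1,0,0,0,0,0],
])

```text
time_s: 11.1
tool_pos: [0.4239, -0.0096, 0.1908]
eef_rot: [-0.034, 0.999, 0.0, -0.001]
ft_force: [1.1, -0.4, 0.3]
gripper_width: 0.996
```

```bash
python3 st.py
python3 - <<'E'
from h import *
a=np.radians(3.8);M=np.array([[np.cos(a),-np.sin(a)],[np.sin(a),np.cos(a)]])
for n in("top","scene"):
    im,d,ci=grab(n); p=cloud(d,ci); np.savez(n+"3",im=im,d=d,p=p); q=p.reshape(-1,3); u=(q[:,:2]-[.568,.186])@M
    print(n)
    for nm,lo,hi,x0,x1,y0,y1 in(("rails",.018,.027,-.09,.09,-.06,.06),("cheek",.086,.098,-.07,.07,-.04,.04),("upper",.04,.085,-.08,.07,-.04,.04),("knob",.088,.103,-.12,-.03,-.13,-.06),("arm",.008,.03,-.19,-.085,-.13,.0)):
        k=(u[:,0]>x0)&(u[:,0]<x1)&(u[:,1]>y0)&(u[:,1]<y1)&(q[:,2]>lo)&(q[:,2]<hi)
        if k.sum()>5: print(nm,k.sum(),(u[k].min(0)*1000).round(1),(u[k].max(0)*1000).round(1),np.round(np.hstack([np.array(z) for z in cv2.minAreaRect((u[k]*1000).astype(np.float32))]),1))
im=np.load("top3.npz")["im"][150:270,180:300];im2=np.load("scene3.npz")["im"][130:240,265:375]
save("placed",np.hstack([cv2.resize(x,(390,390),interpolation=cv2.INTER_CUBIC) for x in(im,im2)]))
E
```

```text
t11.10 pos [423.9  -9.6 190.8] yaw -176.05 zaxis [-2.7e-03  9.0e-04 -1.0e+00] F [ 1.1 -0.4  0.3] M [-0.02 -0.05 -0.04] w 0.996 q [-0.2   0.17  1.79  0.    1.18 -1.84]
way frame xy mm [-156.7 -185.6] F way 1.0 -0.4
top
rails 409 [-64.2 -47.3] [59.2 45.4] [ -2.5  -1.  123.6  92.1   0.3]
cheek 157 [-44.9 -22.5] [36.7 22.5] [-4.4 -0.5 82.  44.1  1.4]
upper 201 [-68.  -22.6] [49.5 21.1] [ -9.2  -1.   43.7 117.3  89.5]
knob 33 [-102.1  -93.2] [-47.9 -78.6] [-74.9 -86.8   6.8  54.2  78.5]
arm 69 [-175.  -126.9] [-85.   -3.2] [-126.1  -63.9  134.9   78.    78.1]
scene
rails 348 [-62.2 -45.1] [61.  46.5] [ -0.6   0.9  91.6 123.   89.7]
cheek 171 [-42.1 -22.3] [39.1 25.5] [-2.2  1.5 81.2 46.5  1.8]
upper 407 [-66.4 -22.4] [39.3 24.1] [-13.6   0.6 105.6  46.2   0.4]
knob 77 [-100.   -99.9] [-46.6 -77.2] [-74.2 -89.1  15.1  54.9  80.7]
arm 90 [-166.7  -92.2] [-87.2 -23.6] [-127.2  -56.6   68.7   77.7   88.1]
```

View pics/placed.png

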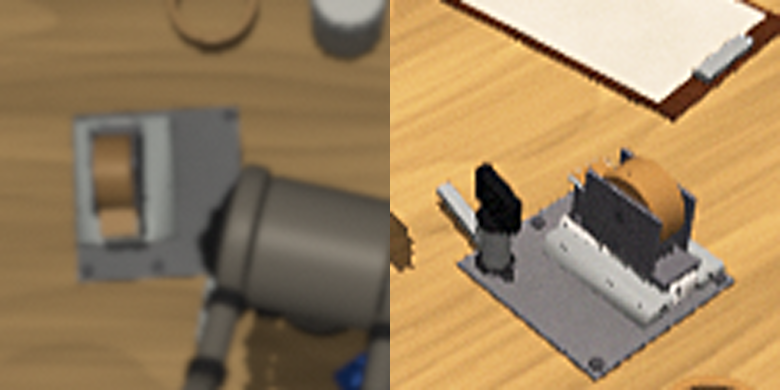

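Placed. Relative to the rails, the cheeks sit about 1.7 mm short and 0.5 mm across, so the foot is home. The latch is still open at about 0.23 rad. Now the knob.

>>> play_rows([
  [0.1,0.15,0,0,0,-0.09,0],
  [0.2,0.3,0,0,0,-0.153,0],
  [0.3,0.42,0,0,0,-0.153,0],
  [0.378,0.505,0,0,0,-0.153,0],
  [0.378,0.505,0,0,0,-0.153,0],
])

```text
time_s: 11.7
tool_pos: [0.5038, 0.0939, 0.1903]
eef_rot: [0.085, 0.996, 0.0, -0.001]
ft_force: [0.1, 0.2, 0.3]
gripper_width: 0.999
```

```bash
python3 st.py
```

```text
t11.70 pos [503.8  93.9 190.3] yaw 170.21 zaxis [-1.3e-03  8.0e-04 -1.0e+00] F [0.1 0.2 0.3] M [-0.04  0.03  0.01] w 0.999 q [ 0.03  0.33  1.57  0.    1.24 -1.37]
way frame xy mm [-70.2 -87.7] F way 0.1 0.2
```

>>> play_rows([
  [-0.02,-0.012,-0.15,0,0,0,0],
  [-0.02,-0.012,-0.3,0,0,0,0],
  [-0.02,-0.012,-0.45,0,0,0,0],
  [-0.02,-0.012,-0.56,0,0,0,0],
  [-0.02,-0.012,-0.65,0,0,0,0],
])

```text
time_s: 12.2
tool_pos: [0.4972, 0.0889, 0.0596]
eef_rot: [0.087, 0.996, -0.0, -0.002]
ft_force: [0.9, -0.4, 0.1]
gripper_width: 1.0
```

>>> play_rows([
  [0,0,0,0,0,0,0.4],
  [0,0,0,0,0,0,0.7],
  [0,0,0,0,0,0,0.85],
  [0,0,0,0,0,0,0.95],
  [0,0,0,0,0,0,1],
], newtons=30)

```text
time_s: 12.7
tool_pos: [0.5005, 0.0918, 0.0631]
eef_rot: [0.088, 0.996, 0.003, 0.002]
ft_force: [1.9, 32.9, 3.8]
gripper_width: 0.147
```

>>> play_rows([
  [0,0,0,0,0,0,1],
  [0,0,0,0,0,0,1],
  [0,0,0,0,0,0,1],
  [0,0,0,0,0,0,1],
])

```text
time_s: 13.1
tool_pos: [0.5004, 0.0922, 0.0632]
eef_rot: [0.087, 0.996, 0.003, 0.002]
ft_force: [1.9, 15.2, 2.3]
gripper_width: 0.148
```

```bash
python3 st.py
```

```text
t13.10 pos [500.4  92.2  63.2] yaw 170.00 zaxis [ 0.0044  0.0049 -1.    ] F [ 1.9 15.2  2.3] M [ 2.47 -0.3  -0.05] w 0.148 q [ 0.03  0.47  1.76  0.01  0.91 -1.37]
way frame xy mm [-73.6 -89.1] F way 2.9 15.1
```

>>> play_rows([
  [0,0.01,0,0,0,0,1],
  [0,0.016,0,0,0,-0.08,1],
  [0,0.016,0,0,0,-0.16,1],
  [0,0.016,0,0,0,-0.24,1],
  [0,0.016,0,0,0,-0.32,1],
])

```text
time_s: 13.6
tool_pos: [0.5, 0.0915, 0.0631]
eef_rot: [0.334, 0.943, -0.0, 0.002]
ft_force: [0.3, -4.2, 4.9]
gripper_width: 0.146
```

```bash
python3 st.py
```

```text
t13.60 pos [500.   91.5  63.1] yaw 140.99 zaxis [ 0.0028 -0.0013 -1.    ] F [ 0.3 -4.2  4.9] M [-0.84  0.05  0.1 ] w 0.146 q [ 0.03  0.47  1.76 -0.    0.91 -0.86]
way frame xy mm [-74.2 -89.8] F way -0.0 -4.2
```

>>> play_rows([
  [0,0,0,0,0,-0.08,1],
  [0,0,0,0,0,-0.16,1],
  [0,0,0,0,0,-0.24,1],
  [0,0,0,0,0,-0.32,1],
  [0,0,0,0,0,-0.4,1],
])

```text
time_s: 14.1
tool_pos: [0.4988, 0.0908, 0.0631]
eef_rot: [0.609, 0.793, -0.001, 0.001]
ft_force: [-4.9, -7.8, 8.9]
gripper_width: 0.147
```

>>> play_rows([
  [0,0,0,0,0,-0.04,1],
  [0,0,0,0,0,-0.07,1],
  [0,0,0,0,0,-0.1,1],
  [0,0,0,0,0,-0.1,1],
])

```text
time_s: 14.5
tool_pos: [0.4984, 0.0907, 0.0631]
eef_rot: [0.668, 0.744, -0.001, 0.001]
ft_force: [-5.0, -8.1, 9.6]
gripper_width: 0.147
```

```bash
python3 st.py
```

```text
t14.50 pos [498.4  90.7  63.1] yaw 96.22 zaxis [-4.0e-04 -2.5e-03 -1.0e+00] F [-5.  -8.1  9.6] M [-1.28  0.93 -0.03] w 0.147 q [ 0.03  0.47  1.76 -0.    0.92 -0.08]
way frame xy mm [-75.7 -90.4] F way -5.6 -7.7
```

Latch at about 1.52 rad, no stop torque yet. Turn a few degrees more.

>>> play_rows([
  [0,0,0,0,0,-0.02,1],
  [0,0,0,0,0,-0.04,1],
  [0,0,0,0,0,-0.055,1],
  [0,0,0,0,0,-0.065,1],
])

```text
time_s: 14.9
tool_pos: [0.4983, 0.0907, 0.0631]
eef_rot: [0.704, 0.71, -0.001, 0.001]
ft_force: [-5.7, -6.9, 10.1]
gripper_width: 0.144
```

```bash
python3 st.py
```

```text
t14.90 pos [498.3  90.7  63.1] yaw 90.45 zaxis [-7.0e-04 -2.8e-03 -1.0e+00] F [-5.7 -6.9 10.1] M [-1.27  0.93  0.51] w 0.144 q [ 0.03  0.47  1.76 -0.    0.92  0.02]
way frame xy mm [-75.9 -90.5] F way -6.2 -6.5
```

>>> play_rows([
  [-0.008,-0.01,0,0,0,0.02,1],
  [-0.008,-0.01,0,0,0,0.02,0.7],
  [-0.008,-0.01,0,0,0,0.02,0.4],
  [-0.008,-0.01,0,0,0,0.02,0.2],
  [-0.008,-0.01,0,0,0,0.02,0],
])

```text
time_s: 15.4
tool_pos: [0.4973, 0.0903, 0.0617]
eef_rot: [0.693, 0.72, -0.0, -0.0]
ft_force: [0.3, -0.2, 0.7]
gripper_width: 0.8
```

>>> play_rows([
  [0,0,0,0,0,0,0],
  [0,0,0,0,0,0,0],
  [0,0,0.15,0,0,0,0],
  [0,0,0.35,0,0,0,0],
  [0,0,0.6,0,0,0,0],
])

```text
time_s: 15.9
tool_pos: [0.4961, 0.0902, 0.1818]
eef_rot: [0.693, 0.721, -0.001, -0.001]
ft_force: [1.4, 0.7, -0.2]
gripper_width: 1.0
```

>>> play_rows([
  [-0.1,-0.2,0.05,0,0,0,0],
  [-0.2,-0.4,0.05,0,0,0,0],
  [-0.3,-0.6,0.05,0,0,0,0],
  [-0.35,-0.8,0.05,0,0,0,0],
  [-0.35,-1,0.05,0,0,0,0],
])

```text
time_s: 16.4
tool_pos: [0.4259, -0.1109, 0.1922]
eef_rot: [0.693, 0.721, 0.0, 0.0]
ft_force: [1.1, -0.2, 0.4]
gripper_width: 0.999
```

```bash
python3 st.py
python3 - <<'E'
from h import *
a=np.radians(3.8);M=np.array([[np.cos(a),-np.sin(a)],[np.sin(a),np.cos(a)]])
for n in("top","scene"):
    im,d,ci=grab(n); p=cloud(d,ci); np.savez(n+"4",im=im,d=d,p=p); q=p.reshape(-1,3); u=(q[:,:2]-[.568,.186])@M
    print(n)
    for nm,lo,hi,x0,x1,y0,y1 in(("rails",.018,.027,-.062,.09,-.06,.06),("cheek",.086,.098,-.07,.07,-.04,.04),("knob",.088,.103,-.12,-.03,-.13,-.06),("arm",.012,.027,-.1,-.067,-.07,.015)):
        k=(u[:,0]>x0)&(u[:,0]<x1)&(u[:,1]>y0)&(u[:,1]<y1)&(q[:,2]>lo)&(q[:,2]<hi)
        if k.sum()>5: print(nm,k.sum(),(u[k].min(0)*1000).round(1),(u[k].max(0)*1000).round(1),np.round(np.hstack([np.array(z) for z in cv2.minAreaRect((u[k]*1000).astype(np.float32))]),1))
im=np.load("top4.npz")["im"][150:270,180:300];im2=np.load("scene4.npz")["im"]
save("end",np.hstack([cv2.resize(im,(270,360),interpolation=cv2.INTER_CUBIC),cv2.resize(im2,(480,360))]))
E
```

```text
t16.40 pos [ 425.9 -110.9  192.2] yaw 92.20 zaxis [ 1.e-04 -1.e-04 -1.e+00] F [ 1.1 -0.2  0.4] M [-0.02 -0.01  0.04] w 0.999 q [-0.43  0.19  1.75  0.    1.19 -0.47]
way frame xy mm [-161.4 -286.8] F way 1.1 -0.2
top
rails 398 [-62.  -48.1] [59.3 46.2] [ -1.6  -1.  121.5  94.1   0.4]
cheek 160 [-44.7 -22.3] [35.1 21.8] [-4.7 -0.6 79.8 43.9  0.6]
knob 86 [ -82.7 -116.3] [-68.4 -65. ] [-75.7 -90.6  50.9  12.8  86.9]
arm 104 [-92.3 -67.7] [-67.2   4.7] [-79.9 -31.4  72.6  24.8  88.9]
scene
rails 331 [-61.1 -45.2] [60.8 47.1] [ -0.4   1.  121.8  91.7   0.4]
cheek 182 [-44.4 -22.4] [39.1 23.5] [-2.5  0.6 83.5 45.8  0.1]
knob 85 [ -79.7 -117.2] [-64.7 -62.4] [-72.4 -89.7  54.8  14.   87.5]
arm 63 [-81.6 -68.5] [-67.1   2.9] [-74.5 -32.8  14.3  71.5   1.2]
```

View pics/end.png

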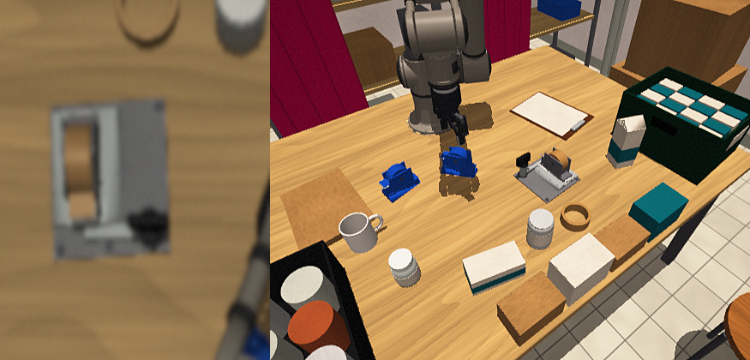

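The picture shows the arm lying across the mouth at (105,228), the dispenser in the way at (80,170), the bystanders in place and the gripper clear.

```bash
python3 -c "
from h import *
print(hand_in())"
```

```text
the job is handed in; nothing more can be done
None
```

The dispenser is wedged in the way, the latch is closed behind it, and the job is handed in at about 16.5 s of robot time. The hand-in reported no verdict.

- **Insertion:** I gripped the dispenser by its cheeks and lowered it 100 mm short of home. I slid it in with small sideways corrections until it took 17 N with no further travel, a little over the 10 to 15 N named in the task. The latch was still open, at about 0.23 rad.
- **Latch:** I turned the knob clockwise until the torque rose at its stop, 0.5 N m. The last images put it at about 1.6 rad, with the arm lying across the mouth.
- **Dispenser position:** Against the rails, it sits about 2 to 3 mm short of home and within 0.5 mm across, in line to about 1°.
- **Hands off:** The gripper was clear, open and reading no contact force. By eye in the last image, no bystander had moved; I did not measure their positions.

**Disagreements:** The two cameras differed by 1 to 2 mm throughout. The tool's own reading put the dispenser about 2.5 mm left of my first estimate of the way. The camera fit of the cheeks against the rails did not show this, and I took that as the better measure.

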